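# Close the draft shield of the lab balance and tare it

### The arm

A 6-joint arm with a two-finger parallel gripper is mounted at the origin on the work surface. World frame = base frame: x ahead of the robot, y to its left, z up, the work surface at z = 0. Lengths are in m, angles in degrees, forces in N, time in s.
With the tool pointing down it reaches from about 0.275 to 0.75 m from the base axis. Payload 10.2 kg.
Tool frame: the origin (TCP) lies midway between the tips of the shut fingers; the grasp point (between the pads) lies behind it (env.grasp_offset is the x of the grasp point in the tool frame, in m); x points along the fingers, z is the direction in which the jaws open and shut, and the axes are right-handed (so a half turn about x gives the same grasp; the last joint's range is limited). The gripper opens to 85 mm and grips with 20 to 120 N. Pads are 22 mm wide; open, the fingers measure 114 mm over their backs; the gripper's body (76 mm by 85 mm) begins 54 mm behind the grasp point. The pads swing forward as they close: fully open they stand 13 mm farther back than shut.
Start: joints at [-89.863, 17.928, 85.812, -0, 76.261, -12.8], TCP at [0.118, -0.512, 0.231] pointing down, gripper open.
Joint ranges: [-168.41, 168.41], [-55.51, 124.54], [10.69, 146.95], [-70.63, 250.63], [1, 178], [-165.06, 165.06]. Speed limits (degrees/s): [136.94, 136.94, 172.46, 180, 180, 180].

### API

Orientations are given as [roll, pitch, yaw] about the fixed x, y, z axes, in that order (R = Rz(yaw) Ry(pitch) Rx(roll)).
In Python, from plant import env, eoat, inverse_kinematics, get_obs, read_camera, calibration, masks_of gives the robot as it stands. Calls block until the motion is done:
- env.move_ptp(position, orientation): joint-space move of the TCP to a pose.
- env.move_straight(position, rot=None, speed=0.15): straight line of the TCP; rot=None keeps the orientation; speed is the mean speed in m/s.
- env.move_j(angles): joint-space move.
- eoat.command_gripper(opening, newtons=None): opening from 0.0 (shut) to 1.0 (fully open); newtons is the grip in N (None keeps the last); returns when the fingers have stopped.
- env.dwell(seconds).
- inverse_kinematics(position, orientation): joint angles nearest the present ones, or None.
- get_obs(): the state.
- read_camera(name): name is "scene" or "top" or "wrist"; returns the picture (384x512x3 uint8, blue, green, red); there is no depth.
- calibration(name): a dict with "fov_y" (degrees; the focal length in pixels is half the picture's height over the tangent of half this angle, whatever the lens; pixels are square), "cx", "cy" (the principal point, pixels), "R" (3x3) and "t" (3): a world point X has camera coordinates R X + t; the wrist camera has in their place "T_tool_cam" (4x4, takes a point from camera to tool coordinates, whose origin is the TCP and whose axes are the tool frame's). Camera axes: x right, y down, z forward; pixel columns grow to the right and rows downward; lengths in m; the calibration is good to about 2 mm. A picture is of the moment at which its call begins: read the wrist's pose just before it. calibration takes no time and is no camera call.
A pose or a line that the arm cannot do raises env.MotionError and nothing moves.
- env.hand_in(): hands the job in, once; it reports no verdict.
Trained networks look in the newest picture that a camera, given by its name, has taken for a name from the list of things; names that differ only in an ending like _2 or _b are one class to them, and where a whole thing is asked for, a point or a joint stands for the part that bears it (a point fixed in the world has none). Each returns a list of dicts, best first, with "confidence" (0 to 1); they miss things now and then, are a little off and sometimes report something else, mostly with a low value. They report only what shows in the picture. A call takes as long as a camera call.
- masks_of(camera, target): "mask" (384x512 bool, what is visible of it) and "at" ([row, column] in pixels, amid what is visible of it).
The state is a dict: "time": time; "joint_pos": joint angles; "dq": joint speeds; "effort": joint torques, N m; "ee_pos": TCP position; "tool_rot": TCP orientation; "force": force on the tool from outside, world axes, zero at the start; "moment": the same for the moment, N m; "width": opening from 0.0 (shut) to 1.0 (fully open).
Only numpy, scipy, OpenCV 4.12 (cv2) and the standard library are available. Lean on these libraries where they do the work, as an engineer would, in place of code of your own. Each camera call takes 0.05 s, during which the arm holds its last target. There are 200 camera calls.

### The job

Get the balance ready to weigh: with your fingertips push the sliding top cover and the sliding side door of its clear draft shield fully shut, in either order, and only then press the long tare key on the console all the way down and let it come up again. Leave the round power key alone, leave the sample cup standing where it is on the pan, and do not shift or pick up anything else on the table.

Things in the scene. Friction and masses are not known exactly. Their poses are not given: they have to be found in the camera images.
- balance: White laboratory balance, fixed, 280 x 200 mm; origin: centre of underside. Axes: x from console (front, towards the robot) to back, y to its left, z up. Base 45 mm high. x -140 to -40 mm: flat console with display and two keys. x -40 to 140 mm: clear draft-shield box with aluminium edges, 165 mm high, y -95 to 91 mm. Inside, a 90 mm steel pan at x = 50, y = 0, top at 52 mm.
- cover (a joint): Top cover of the shield, clear with aluminium edges, sliding level along the balance's x axis: 0 = shut, grows in m as it stands open towards the back (+x), at most 0.10. It stays where it is left; friction about 1.5 N, mass 0.25 kg, hard stop at 0.
- cover_ridge (a point): Centre of the grey ridge on the cover, the part to push: 12 mm thick (along the balance's x), 90 mm long (along y), 18 mm high; centre 181 mm above the table, top at 190, the cover's face around it at 172 mm. Moves with the cover; shut, it is at x = -25, y = 0 mm in the balance's frame. The cover runs from 15 mm in front of this point to 165 mm behind it.
- door (a joint): Side door on the balance's left (+y), clear with aluminium edges, sliding level along the balance's x axis: 0 = shut, grows in m as it stands open towards the back (+x), at most 0.10. It stays where it is left; friction about 1.5 N, mass 0.2 kg, hard stop at 0.
- door_fin (a point): Centre of the grey upright fin on the door's outside, the part to push: 10 mm thick (along the balance's x), 42 mm out from the door (along y; the door's outer face is at y = 101 mm), 70 mm high, from 115 to 185 mm above the table (so 13 mm above the cover). Moves with the door; shut, it is at x = -25, y = 122 mm in the balance's frame. Things below it are at most 60 mm tall.
- tare (a joint): Travel of the tare key: 0 = up (rest), 0.005 m = fully down. A spring brings it up again; fully down takes about 4.5 N.
- tare_top (a point): Centre of the top face of the tare key, the long rectangular key (20 mm along the balance's x, 46 mm along y), at x = -106, y = -45 mm in the balance's frame, top 55.5 mm above the table, 10 mm above the console. The shield's front wall stands 66 mm behind its centre.
- power (a joint): Travel of the power key, which must be left alone: 0 = up, 0.005 m = fully down.
- power_top (a point): Centre of the top face of the round power key (20 mm across), at x = -106, y = +55 mm in the balance's frame, top 55.5 mm above the table.
- sample: White plastic sample cup, 40 mm across, 26 mm high, standing loose on the pan inside the shield. Origin: centre of its underside.
- weight_big: Steel knob weight, 38 mm across, 60 mm high, loose, on the table to the left of the console. Origin: centre of its underside.
- weight_small: Steel knob weight, 28 mm across, 44 mm high, loose, on the table left of the balance, beside or below the door's path. Origin: centre of its underside.
- jar: Amber glass jar with a white cap, 52 mm across, 62 mm high, loose, right of the balance. Origin: centre of its underside.
- beaker: Clear glass beaker, 60 mm across, 75 mm high, loose, right of the balance. Origin: centre of its underside.
- spatula: Spatula 160 mm long lying on the table right of the balance, loose. Origin: on its underside.
- carton: Cardboard box 70 x 100 x 45 mm, loose, farther to the left of the balance. Origin: centre of its underside.

How it is judged (in metres and radians):
On the way, in this order (a step that is already met when the one before it is completed fails the run):
1. the top cover and the side door are both fully shut (value of joint each of cover, door below 0.005 m), for 0.2 s.
2. the tare key is pressed fully down (value of joint tare above 0.004 m), for 0.05 s.
At the end, for the whole second after the job is handed in: Top cover and side door are both shut to within 5 mm, the tare key was pressed after that (over 4 mm of its 5 mm) and is up again, the power key is up (both within 1.5 mm), the sample cup is within 10 mm and every other loose thing within 25 mm of where it was (all of step 1 and value of joint each of tare, power below 0.0015 m and distance of sample from where it was at the start of the episode below 0.01 m and distance of each of weight_big, weight_small, jar, beaker, spatula, carton from where it was at the start of the episode below 0.025 m); the robot touches nothing.
It fails at once if the tare key is pressed while the cover or the door is still open (value of joint tare above 0.003 m and value of joint any of cover, door above 0.008 m).
It fails at once if the power key is pressed (value of joint power above 0.003 m).
It fails at once if the sample cup is shifted, tipped or picked up (distance of sample from where it was at the start of the episode above 0.01 m or angle between sample's own z axis and vertical above 0.3 rad).
It fails at once if another loose thing is shifted, lifted or carried (distance of any of weight_big, weight_small, jar, beaker, spatula, carton from where it was at the start of the episode above 0.025 m).
It also fails if it takes over 58 s, if anything falls off the work surface, if the arm or the gripper's body presses on something with over 40 N, if the wrist force passes 120 N, or if a joint passes its speed limit or range.

## Working session

There is one attempt and no reset: what is moved stays moved. The work goes in short steps, each a Python script; the robot and the scene stay as the last script left them, time stands still between calls to the robot, and variables do not carry over. Pictures are saved under pics/ and viewed, about 8 in all and at most 12, crops included, and the job is handed in when it is done.

```bash
mkdir -p pics; ls
cat > h.py <<'E'
import numpy as np, cv2
from plant import env, eoat, inverse_kinematics, get_obs, read_camera, calibration, masks_of
def cam(n):
    c=calibration(n); f=192/np.tan(np.radians(c['fov_y'])/2)
    return c,f
def proj(n,X):
    c,f=cam(n); p=np.atleast_2d(X)@np.array(c['R']).T+np.array(c['t'])
    return np.c_[c['cx']+f*p[:,0]/p[:,2], c['cy']+f*p[:,1]/p[:,2]]  # u,v
def back(n,u,v,z):
    c,f=cam(n); R=np.array(c['R']); o=-R.T@np.array(c['t'])
    d=R.T@np.array([(u-c['cx'])/f,(v-c['cy'])/f,1]); return o+d*(z-o[2])/d[2]
E
python3 - <<'E'
from h import *
for n in('scene','top'):
    im=read_camera(n); cv2.imwrite(f'pics/{n}0.png',cv2.resize(im,(800,600)))
    print(n,{k:np.round(v,3).tolist() for k,v in calibration(n).items()  if k!='R' and not isinstance(v,str)})
    for t,z in(('tare_top',.0555),('power_top',.0555),('cover_ridge',.181),('door_fin',.15),('cover',.17),('door',.1),('balance',.05),('sample',.065),('weight_big',.03),('weight_small',.02),('jar',.03),('beaker',.035),('carton',.045),('spatula',.003)):
        for r in masks_of(n,t)[:2]:
            a=r['at']; print(t,round(r['confidence'],2),np.round(a,1),r['mask'].sum(),np.round(back(n,a[1],a[0],z),3))
E
```

```text
pics
scene {'fov_y': 56.91, 'cx': 255.661, 'cy': 195.479, 't': [0.472, 0.283, 0.858]}
tare_top 0.62 [233.4 175.7] 1552 [0.699 0.138 0.055]
tare_top 0.45 [231.5 282. ] 93 [0.449 0.005 0.056]
power_top 0.47 [263.1 272.9] 41 [0.43  0.101 0.055]
cover_ridge 0.9 [194.7 193.6] 4453 [0.657 0.083 0.181]
door_fin 0.65 [232.1 171.2] 1658 [0.659 0.183 0.15 ]
cover 0.67 [194.  190.7] 4529 [0.671 0.078 0.17 ]
door 0.82 [234.8 176.2] 1587 [0.671 0.161 0.1  ]
balance 0.81 [219.2 218.2] 12400 [0.624 0.044 0.05 ]
balance 0.53 [196.7 192.4] 4434 [0.733 0.009 0.05 ]
sample 0.5 [226.2 222.8] 179 [0.595 0.067 0.065]
weight_big 0.6 [307.5 250.8] 247 [0.432 0.218 0.03 ]
weight_big 0.45 [194.8 195.2] 4457 [ 0.741 -0.014  0.03 ]
weight_small 0.45 [292.4 200.3] 141 [0.563 0.237 0.02 ]
jar 0.56 [200.6 291.9] 384 [ 0.474 -0.123  0.03 ]
beaker 0.6 [183.8 268.5] 213 [ 0.562 -0.148  0.035]
carton 0.61 [349.2 230.9] 1798 [0.424 0.325 0.045]
carton 0.17 [196.4 189.7] 4475 [0.744 0.008 0.045]
spatula 0.73 [174.7 267.5] 377 [ 0.594 -0.207  0.003]
top {'fov_y': 51.656, 'cx': 253.174, 'cy': 191.912, 't': [-0.017, 0.54, 
[... 395 characters left out ...]
1] 128 [0.437 0.206 0.1  ]
door 0.55 [164.8 174.7] 140 [0.607 0.194 0.1  ]
balance 0.64 [164.2 224.4] 10169 [0.617 0.062 0.05 ]
sample 0.6 [172.6 220.4] 67 [0.591 0.072 0.065]
sample 0.48 [164.3 177.3] 140 [0.615 0.193 0.065]
weight_big 0.72 [217.5 291.4] 274 [ 0.465 -0.13   0.03 ]
weight_big 0.47 [225.8 169.7] 144 [0.443 0.219 0.03 ]
weight_small 0.57 [186.2 167.6] 66 [0.558 0.228 0.02 ]
jar 0.59 [216.5 291.3] 255 [ 0.468 -0.129  0.03 ]
beaker 0.85 [181.7 289.1] 352 [ 0.568 -0.124  0.035]
beaker 0.6 [217.3 290.5] 281 [ 0.465 -0.127  0.035]
carton 0.74 [230.4 136.8] 923 [0.431 0.308 0.045]
spatula 0.63 [176.4 220.5] 77 [0.589 0.076 0.003]
spatula 0.58 [170.6 312.7] 774 [ 0.605 -0.198  0.003]
```

View pics/scene0.png

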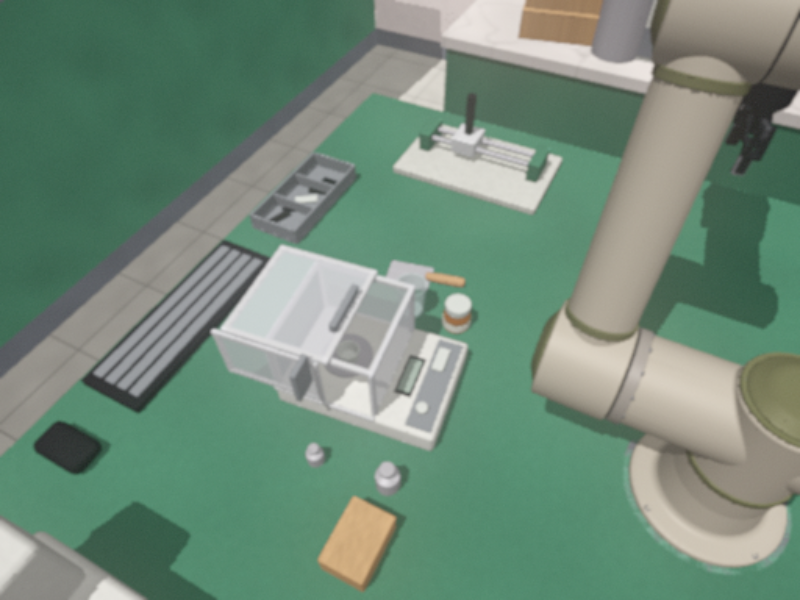

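View pics/top0.png

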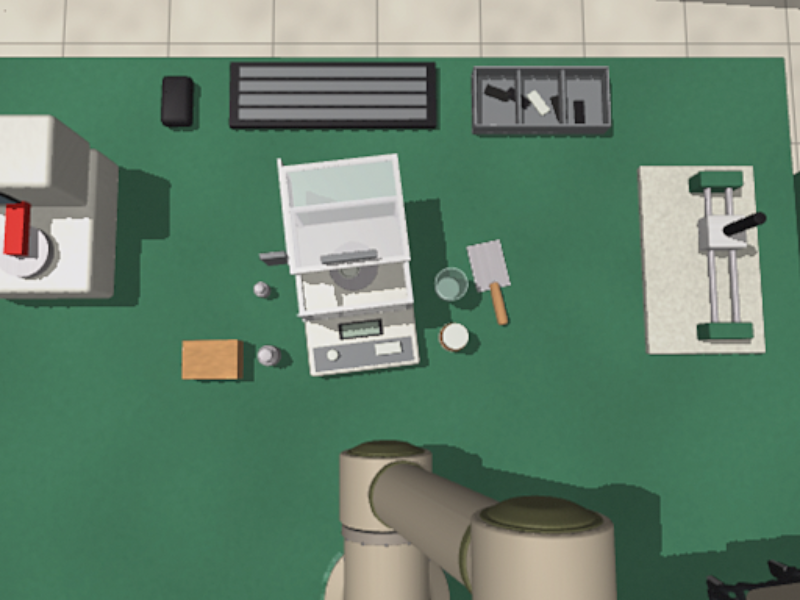

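The top view (800 px scale) shows the power key at (333,355), the tare key at (388,348), the ridge at (348,257), the fin at (273,258) and the front console corners near (310,375) and (418,362). The balance is yawed by about 7°, and both cover and door are open. Next I'll fit the balance pose and the two openings to both views.

```bash
cat >> h.py <<'E'
def b2w(q,P):
    P=np.atleast_2d(P); c,s=np.cos(q[2]),np.sin(q[2])
    return np.c_[q[0]+c*P[:,0]-s*P[:,1], q[1]+s*P[:,0]+c*P[:,1], P[:,2]]
E
python3 - <<'E'
from h import *
from scipy.optimize import least_squares
S=1.5625
T=[-.106,-.045,.0555];P=[-.106,.055,.0555]
obs=[('top',(388,348),T,0,0),('top',(333,355),P,0,0),('top',(348,257),[-.025,0,.185],1,0),('top',(273,258),[-.025,.122,.185],0,1),
('scene',(440,359),T,0,0),('scene',(421,408),P,0,0),('scene',(345,307),[-.025,0,.183],1,0),('scene',(302,380),[-.025,.122,.15],0,1),
('scene',(467,346),[-.14,-.1,.045],0,0),('scene',(433,443),[-.14,.1,.04],0,0),
('top',(418,362),[-.14,-.1,.045],0,0),('top',(310,375),[-.14,.1,.045],0,0)]
def res(q):
    r=[]
    for n,uv,X,a,b in obs:
        X=np.array(X)+[a*q[3]+b*q[4],0,0]
        r.append(proj(n,b2w(q,X))[0]-np.array(uv)/S)
    return np.array(r).ravel()
s=least_squares(res,[.57,.06,.1,.07,.07],loss='soft_l1'); q=s.x
print(np.round(q,4),np.degrees(q[2])); print(np.round(s.fun.reshape(-1,2),1).tolist())
np.save('q.npy',q)
print(b2w(q,[T,P,[-.025+q[3],0,.181],[-.025,0,.181],[-.025+q[4],.122,.15],[-.025,.122,.15]]).round(3))
o=get_obs(); print(o['tool_rot'],o['time'],env.grasp_offset)
E
```

```text
[0.5517 0.0547 0.1137 0.0667 0.0809] 6.515767178526009
[[-1.4, -0.5], [-1.7, -0.7], [-0.7, -0.1], [-1.7, -0.6], [0.6, -0.6], [0.5, -0.9], [0.1, 0.1], [1.4, -0.7], [0.9, -2.1], [-0.2, -0.6], [0.2, 0.3], [-1.3, 0.5]]
[[ 0.451 -0.002  0.056]
 [ 0.44   0.097  0.056]
 [ 0.593  0.059  0.181]
 [ 0.527  0.052  0.181]
 [ 0.593  0.182  0.15 ]
 [ 0.513  0.173  0.15 ]]
[169.04604227  89.99798992  91.98386986] 1.5 -0.0187
```

The residuals are about 1–2 px (3–5 mm). I'll refine them with the wrist camera from above, fingers shut, with the jaw axis along the balance's y.

```bash
cat >> h.py <<'E'
from scipy.spatial.transform import Rotation as Ro
def rpy(yaw,sgn):
    z=sgn*np.array([-np.sin(yaw),np.cos(yaw),0]); x=np.array([0,0,-1.]); 
    return Ro.from_matrix(np.c_[x,np.cross(z,x),z]).as_euler('xyz',degrees=True)
def tmat():
    o=get_obs(); M=np.eye(4); M[:3,:3]=Ro.from_euler('xyz',o['tool_rot'],degrees=True).as_matrix(); M[:3,3]=o['ee_pos']; return M
E
python3 - <<'E'
from h import *
q=np.load('q.npy'); c=calibration('wrist'); print(np.round(c['T_tool_cam'],3).tolist(),c['fov_y'])
eoat.command_gripper(0.0)
p=b2w(q,[-.05,.02,.40])[0]
env.move_straight([.118,-.512,.32],speed=.2)
for s in(1,-1):
    print(s,rpy(q[2],s),np.array(inverse_kinematics(p,rpy(q[2],s))).round(0), np.array(c['T_tool_cam'])[1,3])
E
```

```text
[[-0.0, -0.276, 0.961, -0.143], [-0.0, -0.961, -0.276, 0.07], [1.0, -0.0, 0.0, 0.0], [0.0, 0.0, 0.0, 1.0]] 60.05330798560931
1 [-96.51576718  90.           0.        ] [  -5.   12.   69.   -0.   99. -102.] 0.06979737774185552
-1 [83.48423282 90.          0.        ] [-5. 12. 69.  0. 99. 78.] 0.06979737774185552<sys>:0: UserWarning: Gimbal lock detected. Setting third angle to zero since it is not possible to uniquely determine all angles.
```

```bash
cat >> h.py <<'E'
def wproj(M,X):
    c,f=cam('wrist'); W=np.linalg.inv(M@np.array(c['T_tool_cam'])); p=np.atleast_2d(X)@W[:3,:3].T+W[:3,3]
    return np.c_[c['cx']+f*p[:,0]/p[:,2], c['cy']+f*p[:,1]/p[:,2]]
E
python3 -W ignore - <<'E'
from h import *
q=np.load('q.npy')
env.move_ptp(b2w(q,[-.09,.02,.36])[0],rpy(q[2],1)); 
M=tmat(); im=read_camera('wrist'); np.save('M1.npy',M); cv2.imwrite('pics/w1raw.png',im)
for t in('tare_top','power_top','cover_ridge','door_fin'):
    for r in masks_of('wrist',t)[:2]: print(t,round(r['confidence'],2),np.round(r['at'],1),r['mask'].sum())
big=cv2.resize(im,(800,600))
X=b2w(q,[[-.106,-.045,.0555],[-.106,.055,.0555],[-.025+q[3],0,.19],[-.025+q[4],.122,.185]])
for u,v in wproj(M,X): cv2.drawMarker(big,(int(u*1.5625),int(v*1.5625)),(0,0,255),0,14,1)
cv2.imwrite('pics/w1.png',big); print(M[:3,3],get_obs()['time'])
E
```

```text
tare_top 0.94 [133.9 208.3] 522
tare_top 0.68 [195.4 231.8] 24164
power_top 0.47 [135.6 279.1] 136
cover_ridge 0.66 [279.8 208. ] 1412
cover_ridge 0.16 [274.9 334.7] 416
door_fin 0.63 [272.3 331.8] 438
[0.46010771 0.06382802 0.35984547] 5.5
```

View pics/w1.png

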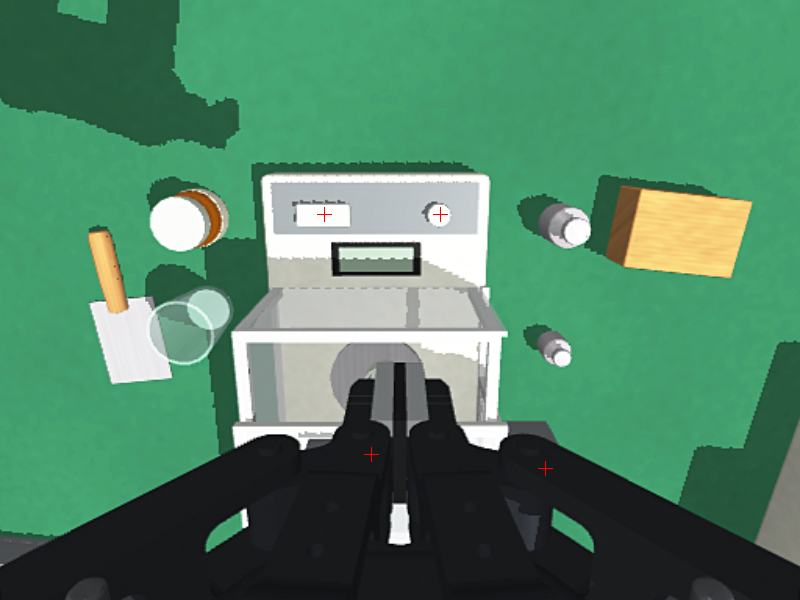

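The wrist view confirms the fit: tare is seen at (323,215) against (324,215) predicted, and power at (438,214) against (440,214). Next I push the cover, with force watching.

```bash
cat >> h.py <<'E'
def push(q,y,z,x0,x1,step=.003,lim=6,sp=.05):
    "push along balance -x from x0 towards x1 in small steps until the axial force exceeds lim"
    r=rpy(q[2],1); ax=np.array([np.cos(q[2]),np.sin(q[2]),0]); f0=np.array(get_obs()['force']); x=x0; log=[]
    while x>x1:
        x-=step; env.move_straight(b2w(q,[x,y,z])[0],r,speed=sp)
        f=(np.array(get_obs()['force'])-f0); log.append((round(x*1000),round(f@ax,1),round(f[2],1)))
        if f@ax>lim: break
    print(log,get_obs()['time']); return x
E
python3 -W ignore - <<'E'
from h import *
q=np.load('q.npy'); r=rpy(q[2],1); xc=-.025+q[3]
env.move_straight(b2w(q,[xc+.045,0,.28])[0],r,speed=.2)
env.move_straight(b2w(q,[xc+.045,0,.180])[0],r,speed=.1)
o=get_obs(); print(o['force'],o['time'])
env.move_straight(b2w(q,[xc+.026,0,.180])[0],r,speed=.08); print(get_obs()['force'])
env.move_straight(b2w(q,[.012,0,.180])[0],r,speed=.06); print(get_obs()['force'])
x=push(q,0,.180,.012,-.022)
E
```

```text
[ 0.01472794  0.02298744 -0.42293825] 7.775
[0.03018321 0.38063908 0.47767982]
[-0.35964785 -0.87089719 -0.69294864]
[(9, np.float64(1.3), np.float64(0.7)), (6, np.float64(0.4), np.float64(0.4)), (3, np.float64(0.5), np.float64(1.6)), (0, np.float64(-0.5), np.float64(0.9)), (-3, np.float64(0.2), np.float64(1.4)), (-6, np.float64(1.0), np.float64(0.3)), (-9, np.float64(10.8), np.float64(-3.2))] 10.9833
```

The cover hit its stop at TCP x = -9 mm (expected -8). Now the door.

```bash
python3 -W ignore - <<'E'
from h import *
q=np.load('q.npy'); r=rpy(q[2],1); xd=-.025+q[4]
env.move_straight(b2w(q,[.0,0,.18])[0],r,speed=.05)
env.move_straight(b2w(q,[.0,0,.245])[0],r,speed=.15)
env.move_straight(b2w(q,[xd+.047,.129,.245])[0],r,speed=.2)
env.move_straight(b2w(q,[xd+.047,.129,.152])[0],r,speed=.1)
o=get_obs(); print(o['force'],o['time'])
env.move_straight(b2w(q,[xd+.026,.129,.152])[0],r,speed=.08); print(get_obs()['force'])
env.move_straight(b2w(q,[.012,.129,.152])[0],r,speed=.06); print(get_obs()['force'])
push(q,.129,.152,.012,-.022)
env.move_straight(b2w(q,[.004,.129,.152])[0],r,speed=.05)
env.move_straight(b2w(q,[.004,.129,.25])[0],r,speed=.15)
env.move_straight(b2w(q,[-.106,-.045,.25])[0],r,speed=.2)
for n in('scene','top'): cv2.imwrite(f'pics/{n}1.png',cv2.resize(read_camera(n)[110:300,110:330],(700,604))[:600])
M=tmat(); im=cv2.resize(read_camera('wrist'),(800,600))
for u,v in wproj(M,b2w(q,[[-.106,-.045,.0555],[-.106,.055,.0555],[-.025,0,.19],[-.025,.122,.185]])): cv2.drawMarker(im,(int(u*1.5625),int(v*1.5625)),(0,0,255),0,14,1)
cv2.imwrite('pics/w2.png',im); print(M[:3,3],get_obs()['time'])
E
```

```text
[0.63083233 0.43870905 0.3153235 ] 13.9583
[-0.40714122 -1.01520563 -0.27016025]
[-0.43787021  0.34925609  0.4986892 ]
[(9, np.float64(0.7), np.float64(-1.0)), (6, np.float64(-0.0), np.float64(-1.2)), (3, np.float64(1.0), np.float64(-0.4)), (0, np.float64(-0.1), np.float64(-0.9)), (-3, np.float64(0.6), np.float64(-1.1)), (-6, np.float64(0.5), np.float64(-1.7)), (-9, np.float64(5.8), np.float64(-2.4)), (-12, np.float64(24.0), np.float64(-12.2))] 17.6833
[ 0.45164991 -0.00136999  0.24986938] 20.2833
```

View pics/w2.png

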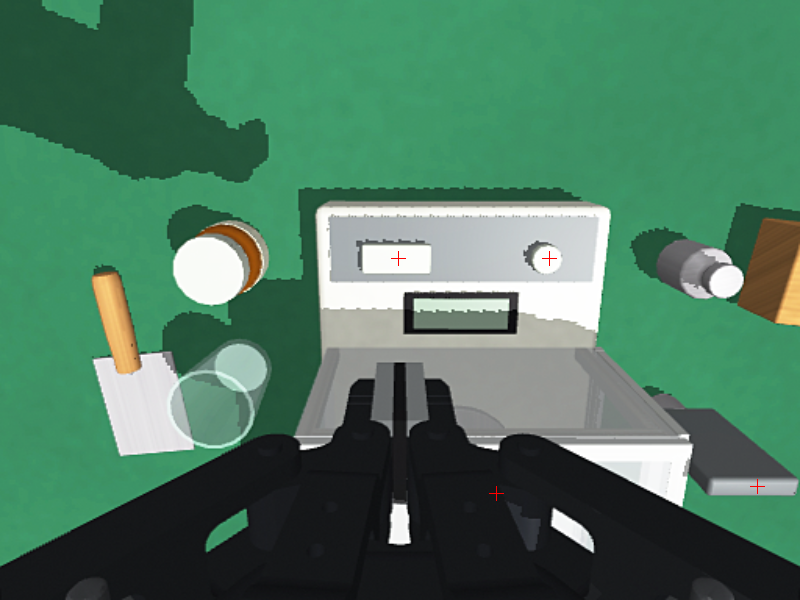

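View pics/scene1.png

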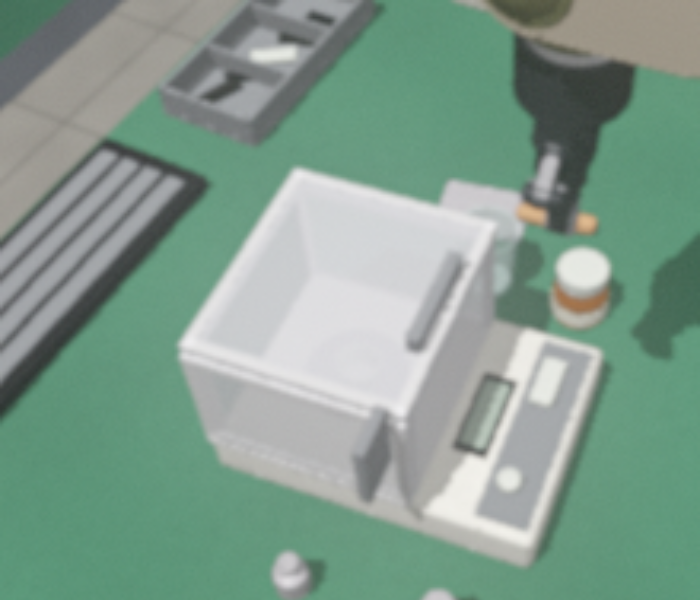

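Wrist view: the fin's end sits on its shut marker (757,487), and tare is at (397,259) on its marker (398,258). The scene view shows both cover and door flush. Now I press tare.

```bash
python3 -W ignore - <<'E'
from h import *
q=np.load('q.npy'); r=rpy(q[2],1); P=lambda z:b2w(q,[-.107,-.045,z])[0]
env.move_straight(P(.12),r,speed=.15); env.move_straight(P(.062),r,speed=.06)
f0=get_obs()['force'][2]; z=.060
while z>.046:
    env.move_straight(P(z),r,speed=.03); env.dwell(.1); f=get_obs()['force'][2]-f0; print(round(z,4),round(f,1),end='; ')
    if f>12: break
    z-=.001
env.dwell(.2)
env.move_straight(P(.075),r,speed=.05); env.move_straight(P(.25),r,speed=.2)
env.move_straight(b2w(q,[-.16,-.045,.30])[0],r,speed=.2)
for n in('scene','top'): cv2.imwrite(f'pics/{n}2.png',cv2.resize(read_camera(n)[90:320,110:350],(626,600)))
print(get_obs()['time'],get_obs()['force'])
E
```

```text
0.06 0.7; 0.059 1.7; 0.058 0.7; 0.057 0.8; 0.056 1.0; 0.055 1.4; 0.054 3.0; 0.053 3.7; 0.052 3.8; 0.051 4.2; 0.05 10.0; 0.049 18.6; 29.125 [-0.13109313  0.50005114  0.40566169]
```

View pics/scene2.png

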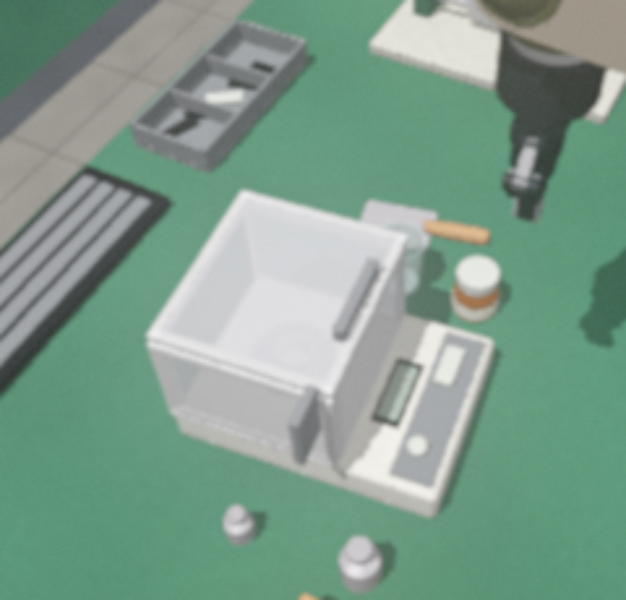

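The key bottomed out at about z = 0.050, after a spring force of about 4.2 N, and came up again. Cover and door still look shut and the loose items are in place. Handing in.

```bash
python3 -c "
from h import *
env.hand_in(); print(get_obs()['time'])"
```

```text
the job is handed in; nothing more can be done
the job is handed in; nothing more can be done
```

I pushed the top cover and then the side door shut, pressed the tare key all the way down and released it, and handed the job in at about 29 s of the 58 s allowed. The hand-in gave no verdict.

- **Cover and door:** each met its hard stop close to the predicted shut position, with 11 N on the cover and 24 N on the door. The wrist and scene pictures then showed both flush.
- **Tare key:** the spring force built up to about 4 N. The key then met a firm stop about 5 mm down, and I stopped pressing at 19 N. The last picture shows it up again.
- **Everything else:** I did not touch the power key. The last picture shows the weights, jar, beaker and spatula in place by eye; I did not measure their positions. The carton was almost entirely outside that picture's frame. The sample cup was hard to make out through the shut cover, but the fingers never went inside the shield.
- **Arm:** the gripper ended clear of everything, with force readings near zero.

None of the checks failed or disagreed.

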